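# Brush the offcuts off a soldering fixture

## Robot

A 7-joint arm with a two-finger parallel gripper is mounted at the origin on the work surface. World frame = base frame: x ahead of the robot, y to its left, z up, the work surface at z = 0. Lengths are in mm, angles in rad, forces in N, time in s.
With the tool pointing down it reaches from about 400 to 875 mm from the base axis. Payload 4.4 kg.
Tool frame: the origin (TCP) lies at the very end of the fingers, on their centre line; the grasp point (between the pads) lies 19 mm behind it (ctrl.grip_depth is the distance from the TCP to the grasp point, in mm); z points along the fingers, x is the direction in which the jaws open and shut, and the axes are right-handed (so a half turn about z gives the same grasp; the last joint's range is limited). The gripper opens to 85 mm and grips with 20 to 120 N. Pads are 22 mm wide; open, the fingers measure 114 mm over their backs; the gripper's body (76 mm by 85 mm) begins 54 mm behind the grasp point. The pads swing forward as they close: fully open they stand 13 mm farther back than shut.
Start: joints at [-1.414, 0.628, 0.038, 1.517, -0.027, 0.996, -0.02], TCP at [143.599, 633.954, 231.313] pointing down, gripper open.
Joint ranges: [-3.06, 3.06], [-0.37, 2.12], [-1.25, 1.32], [0.18, 2.47], [-1.1, 4.24], [0.23, 1.98], [-2.94, 2.94]. Speed limits (rad/s): [2.57, 2.57, 3.14, 3.14, 3.14, 3.14, 3.14].

## Interface

Orientations are given as [roll, pitch, yaw] about the fixed x, y, z axes, in that order (R = Rz(yaw) Ry(pitch) Rx(roll)).
In Python, from cell import ctrl gives the robot as it stands.
- The arm moves only by the shell command python3 -m creep 'ROWS'. ROWS is JSON, a list of rows, each an object with "hand": the opening, from 0 (shut) to 1 (fully open); "travel": the shift along the tool's x, y, z in cm, a list of three; "angular": the turn, a rotation vector about the tool's x, y, z in degrees, a list of three. In form: [{"hand": hand, "travel": [tx, ty, tz], "angular": [rx, ry, rz]}, ...]. A call has 1 to 20 rows; each row is the pose to reach, as a shift and turn from the pose measured when the call began, along the tool's axes at that moment; what a row does not reach only later rows make up. A row lasts 1/10 s, in which the tool goes at most 50 mm and 8.59 degrees, less where a joint would pass 70% of its speed; a pose out of reach is approached as far as the arm can. A call with a gripper value outside its range is refused whole. The fingers move at their own pace and stop on an object; the grip force is fixed at half the most. Time passes only in rows, so rows that repeat a pose let the fingers close. It gives the time, the measured TCP pose, the force and the opening at its end, in the units of the state.
- ctrl.read_state(): the state, without advancing time (a new reading comes with each control period).
- ctrl.get_image(name): name is "scene" or "side" or "wrist"; returns a dict with "frame" (384x512x3 uint8, red, green, blue), "fx", "fy", "cx", "cy" (pixels), "origin" and "orientation" of the camera in the world. Camera axes: x right, y down, z forward; pixel columns grow to the right and rows downward; lengths in mm; the calibration is good to about 2 mm. A picture is of the moment at which its call begins. There is no depth.
- ctrl.finish_job(): hands the job in, once; it reports no verdict.
Trained networks look in the newest picture that a camera, given by its name, has taken for a name from the list of things; names that differ only in an ending like _2 or _b are one class to them, and where a whole thing is asked for, a point or a joint stands for the part that bears it (a point fixed in the world has none). Each returns a list of dicts, best first, with "confidence" (0 to 1); they miss things now and then, are a little off and sometimes report something else, mostly with a low value. They report only what shows in the picture. A call takes as long as a camera call. They do not tell look-alikes from the thing itself.
- ctrl.regions_of(camera, thing): "region" (384x512 bool, what is visible of it).
- ctrl.spot_point(camera, thing): "at" ([x, y, z] in mm, in world coordinates, good to about 4 mm: a listed point, or the origin of a listed thing).
The state is a dict: "clock": time; "qpos": joint angles; "qd": joint speeds; "tau": joint torques, N m; "eef_pos": TCP position; "tool_rot": TCP orientation; "force": force on the tool from outside, world axes, zero at the start; "torque": the same for the moment, N m; "width": finger opening in mm.
Only numpy, scipy, OpenCV 4.12 (cv2) and the standard library are available. Lean on these libraries where they do the work, as an engineer would, in place of code of your own. Each camera call takes 0.05 s, during which the arm holds its last target. There are 200 camera calls.

## Task

Take the brush from its rest and sweep all five offcuts off the fixture's deck into the scrap trough along its open front, using the brush and never touching the offcuts with the gripper. Leave the board carrier lying where it is in the middle of the deck and do not disturb the reel, jar and screwdriver. When the deck is clear, stand the brush back in its rest on its bristles and let go.

Things in the scene. Friction and masses are not known exactly. Their poses are not given: they have to be found in the camera images.
- fixture: Fixed soldering fixture. Origin on the table; x points from its trough to its closed far end, y across, z up. Flat orange deck 45 mm above the table, x -30 to 110 mm, y -125 to 125 mm, with aluminium rails 14 mm high on it along both sides (inner faces y = -115, 115 mm) and the far end (inner face x = 100 mm). The carrier in the middle leaves two lanes 90 mm wide, y = -115 to -25 and 25 to 115 mm.
- trough (a point): Centre of the floor of the steel scrap trough, which is part of the fixture and lies below the deck's open edge (fixture x = -30 mm); axes as the fixture's. Inside it is 78 mm (x) by 242 mm (y); its floor is 4 mm and its front and side walls 38 mm above the table, so lower than the deck.
- carrier: Loose board carrier (0.24 to 0.39 kg) lying flat in the middle of the deck, nothing holds it: aluminium plate 110 (x) x 50 (y) x 8 mm with a dark green board and four small black switches on it, 20 mm tall over all. Origin at the centre of its underside, its long x axis along the fixture's x.
- brush: Block brush standing on its bristles (0.11 to 0.18 kg): black bristle block 28 (x) x 72 (y) mm, 30 mm tall, rigid; wooden back 28 x 76 x 14 mm above it; wooden upright grip in the middle, 22 (x) x 44 (y) mm, from 44 to 86 mm above the bristle tips. Origin at the centre of the bristle tips, y along its length, z up. It sweeps with its long faces (+x or -x).
- brush_grip (a point): Point inside the brush's wooden grip, on its axis, 68 mm above the bristle tips: the place to pinch it from above, across its 22 mm (brush x); its axes are the brush's. Below 44 mm the back widens to 28 mm.
- rest: Fixed brush rest, a shallow open tray on the table: outside 66 (x) x 112 (y) mm, inside 56 x 102 mm, floor 4 mm and rim 11 mm above the table. Origin on the table under its centre, y along its length. The brush starts standing in it.
- spool: Bystander near the rest: grey flanged reel standing on end, 50 mm diameter, 36 mm tall. Origin at the centre of its underside.
- jar: Bystander near the rest: small amber jar with a white cap, 40 mm diameter, 50 mm tall. Origin at the centre of its underside.
- driver: Bystander near the rest: black-handled screwdriver lying on the table, 150 mm long, 26 mm thick. Origin on its underside at mid-length, x along it towards the blade.
- scrap0: Loose scrap on the deck (14 g), in either lane: L-shaped offcut of dark green board, 24 x 18 x 12 mm. Origin at mid-height, in the middle of its outline.
- scrap1: Loose scrap on the deck (14 g), in either lane: block-shaped black connector stub, 22 x 18 x 14 mm. Origin at mid-height, in the middle of its outline.
- scrap2: Loose scrap on the deck (14 g), in either lane: aluminium angle offcut: foot 22 x 18 x 5 mm with a 5 mm upright along one end, 16 mm tall over all. Origin at mid-height, in the middle of its outline.
- scrap3: Loose scrap on the deck (14 g), in either lane: aluminium block offcut, 18 x 18 x 10 mm. Origin at mid-height, in the middle of its outline.
- scrap4: Loose scrap on the deck (14 g), in either lane: plus-shaped offcut of dark green board, 24 x 18 x 12 mm. Origin at mid-height, in the middle of its outline.
Things that resemble listed ones, but are neither listed nor needed, are in the scene too. Of the things like the rest, leave any that is blue; of the rest the smaller one is meant. Several things have the shape of the brush; the one meant has the colours described above.

How it is judged:
By the outcome, as a careful person would: the job done as asked, in the order asked, and still so for the second after the job is handed in, with the robot touching nothing.
It also fails if it takes over 56 s, if anything falls off the work surface, if the arm or the gripper's body presses on something with over 40 N, if the wrist force passes 120 N, or if a joint passes its speed limit or range.

## Working session

There is one attempt and no reset: what is moved stays moved. The work goes in short steps, Python scripts to look and compute and a shell command to move; the robot and the scene stay as the last step left them, time stands still between calls to the robot, and variables do not carry over. Pictures are saved under pics/ and viewed, about 8 in all and at most 12, crops included, and the job is handed in when it is done.

```bash
mkdir -p pics; cat > h.py <<'E'
import numpy as np,cv2
from cell import ctrl
from scipy.spatial.transform import Rotation as R
def snap(n,f=None):
    im=ctrl.get_image(n)
    if f: cv2.imwrite('pics/'+f,im['frame'][:,:,::-1])
    return im
def rot(o):
    o=np.array(o,float)
    return o if o.shape==(3,3) else (R.from_quat(o).as_matrix() if o.size==4 else R.from_euler('xyz',o).as_matrix())
def proj(im,p):
    c=rot(im['orientation']).T@(np.array(p,float)-im['origin']); return np.array([im['fx']*c[0]/c[2]+im['cx'],im['fy']*c[1]/c[2]+im['cy']])
def ray(im,uv):
    d=rot(im['orientation'])@np.array([(uv[0]-im['cx'])/im['fx'],(uv[1]-im['cy'])/im['fy'],1]); return np.array(im['origin'],float),d/np.linalg.norm(d)
def plane(im,uv,z):
    o,d=ray(im,uv); return o+d*(z-o[2])/d[2]
E
python3 - <<'E'
from h import *
a=snap('scene');b=snap('side')
cv2.imwrite('pics/a.png',np.vstack([a['frame'],b['frame']])[:,:,::-1][:, :])
cv2.imwrite('pics/scene1.png',cv2.resize(a['frame'][:,:,::-1],(800,600)));cv2.imwrite('pics/side1.png',cv2.resize(b['frame'][:,:,::-1],(800,600)))
for n,i in(('scene',a),('side',b)):
  print(n,i['origin'],i['orientation'],i['fx'],i['cx'],i['cy'])
  for t in 'fixture trough carrier brush brush_grip rest spool jar driver scrap0 scrap1 scrap2 scrap3 scrap4'.split():
    print(t,[(np.round(d['at']).tolist(),round(d['confidence'],2),np.round(proj(i,d['at'])).tolist()) for d in ctrl.spot_point(n,t)])
print(ctrl.read_state())
E
```

```text
scene [ 971.42128848 -140.52060038  733.8477928 ] [-2.53245783 -0.01521816  1.20963075] 365.6088348545838 259.0938574234037 190.73581367229545
fixture [([559.0, -174.0, 0.0], 0.79, [175.0, 241.0])]
trough [([487.0, -177.0, 6.0], 0.95, [166.0, 214.0]), ([554.0, -270.0, 55.0], 0.34, [123.0, 241.0])]
carrier [([590.0, -168.0, 51.0], 0.79, [176.0, 241.0]), ([546.0, -106.0, 50.0], 0.47, [200.0, 215.0])]
brush [([528.0, 193.0, 4.0], 0.65, [317.0, 183.0]), ([686.0, 39.0, 1.0], 0.63, [285.0, 260.0])]
brush_grip [([531.0, 195.0, 67.0], 0.97, [322.0, 168.0]), ([686.0, 40.0, 68.0], 0.95, [288.0, 246.0])]
rest [([375.0, 23.0, -1.0], 0.73, [233.0, 158.0]), ([528.0, 186.0, -0.0], 0.61, [314.0, 185.0]), ([435.0, 388.0, 1.0], 0.58, [366.0, 139.0])]
spool [([656.0, 214.0, -1.0], 0.69, [350.0, 224.0])]
jar [([642.0, 130.0, 2.0], 0.63, [314.0, 230.0])]
driver [([424.0, 186.0, 0.0], 0.9, [297.0, 155.0])]
scrap0 [([598.0, -253.0, 52.0], 0.69, [136.0, 258.0]), ([547.0, -106.0, 49.0], 0.65, [200.0, 216.0]), ([552.0, -270.0, 51.0], 0.55, [124.0, 241.0]), ([593.0, -117.0, 52.0], 0.53, [201.0, 235.0]), ([554.
[... 3080 characters left out ...]
, -225.0, 52.0], 0.38, [271.0, 129.0])]
{'clock': 1.5, 'qpos': array([-1.41380854,  0.62837462,  0.03851341,  1.51737246, -0.02701148,
        0.9962721 , -0.02000368]), 'qd': array([-0.00151392, -0.00065265,  0.0010402 , -0.00055922, -0.00190487,
        0.00230451,  0.00093495]), 'tau': array([ 3.72817640e-04, -5.63274336e+01,  1.22561976e+00, -1.93773347e+01,
        1.08552640e-02,  1.82684791e-03, -2.43032432e-06]), 'eef_pos': array([143.60311352, 633.98119164, 231.33895856]), 'tool_rot': array([-3.14155116e+00, -9.12481995e-05,  1.34796338e+00]), 'force': array([-0.00620763, -0.2545194 ,  0.29361431]), 'torque': array([ 0.03394171, -0.01457646,  0.00990356]), 'width': 85.2455102130384}
```

View pics/scene1.png

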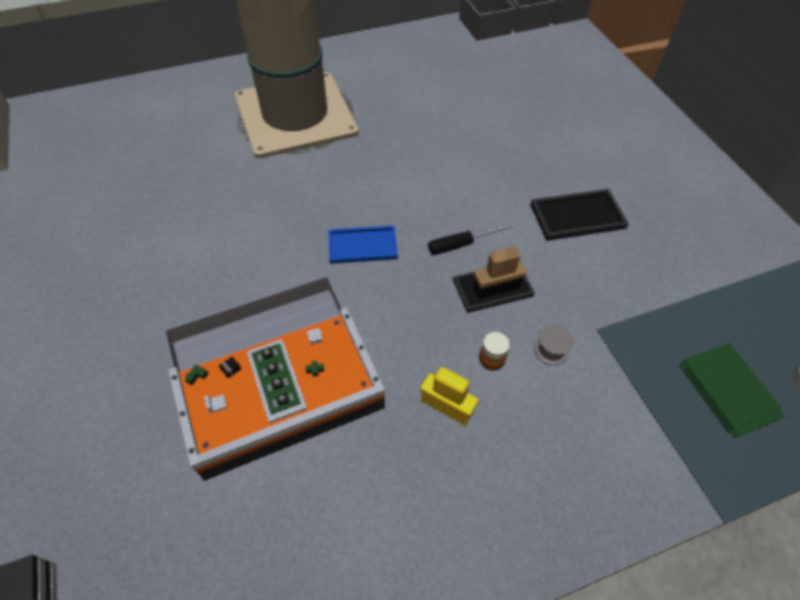

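View pics/side1.png

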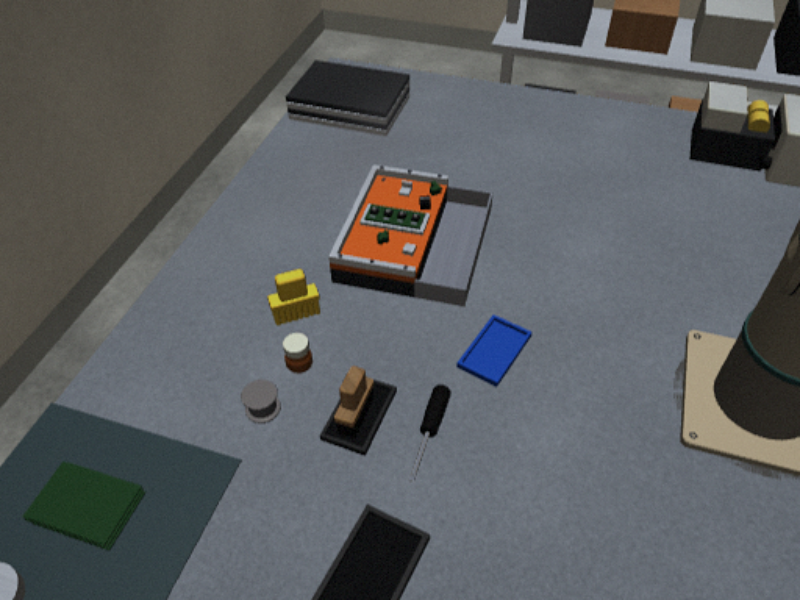

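```bash
cat > fix.py <<'E'
from h import *
from scipy.optimize import least_squares
def fixture(n,im):
    h=cv2.cvtColor(im['frame'],cv2.COLOR_RGB2HSV)
    m=((h[...,0]<18)&(h[...,1]>170)&(h[...,2]>90)).astype(np.uint8)
    k,l,s,c=cv2.connectedComponentsWithStats(m); m=(l==1+np.argmax(s[1:,4])).astype(np.uint8)
    m=cv2.morphologyEx(m,cv2.MORPH_CLOSE,np.ones((15,15)))
    ct=max(cv2.findContours(m,0,1)[0],key=cv2.contourArea)[:,0]
    P=np.array([plane(im,p,45.)[:2] for p in ct])
    r=cv2.minAreaRect(P.astype(np.float32)); 
    def loc(v): 
        c,s=np.cos(v[2]),np.sin(v[2]); d=P-v[:2]; return d@np.array([[c,-s],[s,c]])
    def res(v):
        q=loc(v); e=np.stack([abs(q[:,0]+30),abs(abs(q[:,1])-115),abs(q[:,0]-97)],1)
        j=e.argmin(1); o=e.min(1); return np.where(j==2,0.2,1)*o
    f=least_squares(res,[555,-172,0.05],loss='soft_l1',f_scale=2)
    print(n,r,f.x,np.median(res(f.x)))
    return f.x
E
python3 - <<'E'
from fix import *
for n in('scene','side'):
    im=snap(n); fixture(n,im)
    for t in('brush','rest','brush_grip'):
      for d in ctrl.regions_of(n,t):
        m=d['region'].astype(np.uint8); 
        if m.sum()<20: continue
        ct=max(cv2.findContours(m,0,1)[0],key=cv2.contourArea)[:,0]
        z=11. if t=='rest' else 30.
        P=np.array([plane(im,p,z)[:2] for p in ct]).astype(np.float32)
        print(t,round(d['confidence'],2),m.sum(),cv2.minAreaRect(P))
E
```

```text
scene ((591.2562866210938, -222.62454223632812), (120.44964599609375, 124.22291564941406), 3.325960397720337) [ 5.57119874e+02 -1.71622582e+02  8.65626869e-02] 1.594562969278674
brush 0.96 875 ((682.4794921875, 45.91110610961914), (79.14799499511719, 62.403358459472656), 37.58790588378906)
brush 0.88 701 ((516.8469848632812, 195.73497009277344), (88.23381042480469, 79.85122680664062), 84.00421905517578)
brush 0.66 84 ((581.6243286132812, -117.52521514892578), (21.8254337310791, 21.39545249938965), 30.61949920654297)
rest 0.85 967 ((376.6867980957031, 22.441661834716797), (110.2938003540039, 77.8252944946289), 73.60442352294922)
rest 0.77 629 ((529.319091796875, 186.9053955078125), (117.2263412475586, 77.11756134033203), 85.89419555664062)
rest 0.57 1480 ((438.38629150390625, 394.57745361328125), (153.54446411132812, 98.11930847167969), 80.61415100097656)
brush_grip 0.95 825 ((682.3013305664062, 45.21592712402344), (78.3008804321289, 60.3983039855957), 39.82939147949219)
brush_grip 0.85 781 ((516.91015625, 197.06744384765625), (95.197265625, 82.75061798095703), 86.16431427001953)
brus
[... 301 characters left out ...]
0.95 752 ((531.4843139648438, 182.7557830810547), (47.04608917236328, 115.38052368164062), 15.598685264587402)
brush 0.62 797 ((695.4701538085938, 25.72549819946289), (77.26973724365234, 103.03251647949219), 39.650428771972656)
rest 0.89 1123 ((372.5666198730469, 21.645065307617188), (116.78822326660156, 67.23699951171875), 74.43436431884766)
rest 0.8 738 ((525.6399536132812, 188.74746704101562), (115.462158203125, 68.09259033203125), 85.83805084228516)
brush_grip 0.86 820 ((532.0706787109375, 182.82098388671875), (47.852020263671875, 115.552490234375), 13.662508010864258)
brush_grip 0.85 774 ((694.2859497070312, 25.57938003540039), (76.03779602050781, 103.32988739013672), 36.41397476196289)
```

```bash
cat >> h.py <<'E'
def go(p,yaw,pr=True):
    s=ctrl.read_state(); A=rot(s['tool_rot']); B=R.from_euler('xyz',[np.pi,0,yaw]).as_matrix()
    t=A.T@(np.array(p,float)-s['eef_pos'])/10; a=np.degrees(R.from_matrix(A.T@B).as_rotvec())
    print('go',np.round(p,1),'travel',np.round(t,2).tolist(),'ang',np.round(a,2).tolist())
E
python3 - <<'E'
from h import *
w=snap('wrist'); s=ctrl.read_state(); A=rot(s['tool_rot'])
print('cam in tool',A.T@(np.array(w['origin'])-s['eef_pos']),A.T@rot(w['orientation']),w['fx'],s['clock'])
go([529,193,240],-0.07); go([470,193,240],-0.07)
E
```

```text
cam in tool [  -0.1615483   -78.91598586 -142.54352141] [[ 9.99999890e-01 -2.66428388e-04 -3.86684847e-04]
 [ 3.72208086e-04  9.51780857e-01  3.06778522e-01]
 [ 2.86304729e-04 -3.06778632e-01  9.51780851e-01]] 289.53835425153204 1.95
go [529 193 240] travel [-34.49, 47.33, -0.87] ang [-0.0, 0.0, 81.24]
go [470 193 240] travel [-35.79, 41.58, -0.87] ang [-0.0, 0.0, 81.24]
```

```bash
python3 -m creep '[{"hand":1,"travel":[-9,12,0],"angular":[0,0,20]},{"hand":1,"travel":[-18,24,0],"angular":[0,0,40]},{"hand":1,"travel":[-26,36,0],"angular":[0,0,60]},{"hand":1,"travel":[-34.5,47.3,-1],"angular":[0,0,81]},{"hand":1,"travel":[-34.5,47.3,-1],"angular":[0,0,81]},{"hand":1,"travel":[-34.5,47.3,-1],"angular":[0,0,81]},{"hand":1,"travel":[-34.5,47.3,-1],"angular":[0,0,81]},{"hand":1,"travel":[-34.5,47.3,-1],"angular":[0,0,81]},{"hand":1,"travel":[-34.5,47.3,-1],"angular":[0,0,81]},{"hand":1,"travel":[-34.5,47.3,-1],"angular":[0,0,81]},{"hand":1,"travel":[-34.5,47.3,-1],"angular":[0,0,81]},{"hand":1,"travel":[-34.5,47.3,-1],"angular":[0,0,81]},{"hand":1,"travel":[-34.5,47.3,-1],"angular":[0,0,81]},{"hand":1,"travel":[-34.5,47.3,-1],"angular":[0,0,81]},{"hand":1,"travel":[-34.5,47.3,-1],"angular":[0,0,81]},{"hand":1,"travel":[-34.5,47.3,-1],"angular":[0,0,81]},{"hand":1,"travel":[-34.5,47.3,-1],"angular":[0,0,81]}]'
python3 - <<'E'
from h import *
w=snap('wrist','w1.png')
for t in('brush_grip','brush','rest'):
    for d in ctrl.spot_point('wrist',t): print(t,np.round(d['at'],1),round(d['confidence'],2),np.round(proj(w,d['at'])))
E
```

```text
clock: 3.65
eef_pos: [528.0, 194.3, 241.3]
tool_rot: [-3.141, 0.0, -0.063]
force: [-0.2, -0.2, -0.2]
width: 85.1
brush_grip [526.6 189.8  70.4] 0.87 [258. 178.]
brush_grip [688.6  35.3  71.3] 0.85 [393. 288.]
brush [530.6 191.9   5.5] 0.92 [261. 164.]
brush [6.85e+02 3.67e+01 3.00e-01] 0.6 [370. 258.]
rest [372.9  15.2  -5.6] 0.8 [167. 280.]
rest [526.2 184.3  -4. ] 0.77 [258. 168.]
```

View pics/w1.png

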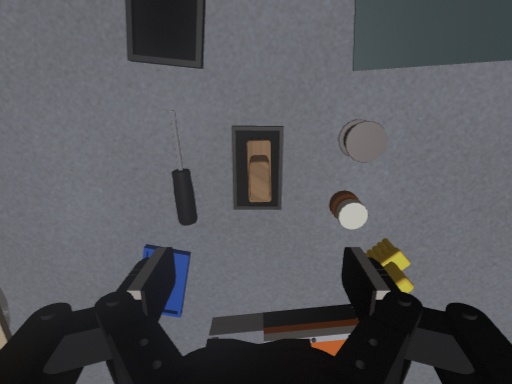

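```bash
cat > fit.py <<'E'
from h import *
from scipy.optimize import minimize
def box(x0,x1,y0,y1,z0,z1): return np.array([[x,y,z] for x in(x0,x1) for y in(y0,y1) for z in(z0,z1)],float)
WOOD=[box(-14,14,-38,38,30,44),box(-11,11,-22,22,44,86)]
ALL=[box(-14,14,-36,36,0,30)]+WOOD
def sil(im,boxes,v,sc=4):
    c,s=np.cos(v[3]),np.sin(v[3]); M=np.array([[c,-s,0],[s,c,0],[0,0,1]])
    o=np.zeros((384*sc,512*sc),np.uint8)
    for b in boxes:
        p=np.array([proj(im,q) for q in b@M.T+v[:3]])
        cv2.fillConvexPoly(o,cv2.convexHull(np.round((p+.5)*sc).astype(np.int32)),1)
    return cv2.resize(o.astype(np.float32),(512,384),interpolation=cv2.INTER_AREA)
def brown(im,c,r=45):
    h=cv2.cvtColor(im['frame'],cv2.COLOR_RGB2HSV)
    m=((h[...,0]<22)&(h[...,1]>80)&(h[...,2]>45)).astype(np.float32)
    k=np.zeros_like(m);cv2.circle(k,tuple(int(a) for a in c),r,1,-1); return m*k
def dark(im,c,r):
    h=cv2.cvtColor(im['frame'],cv2.COLOR_RGB2HSV)
    m=((h[...,2]<70)).astype(np.float32)
    k=np.zeros_like(m);cv2.circle(k,tuple(int(a) for a in c),r,1,-1); return cv2.morphologyEx(np.maximum(m*k,brown(im,c,r)),cv2.MORPH_CLOSE,np.ones((3,3)))
def fit(views,boxes,v0,free=(0,1,2,3)):
    free=list(free);v0=np.array(v0,float)
    def cost(u):
        v=v0.copy();v[free]=u*S
        return sum(np.abs(sil(im,boxes,v)-m).sum()/m.sum() for im,m in views)
    S=np.array([10,10,10,.15])[free]; u0=v0[free]/S
    n=len(free); sim=np.vstack([u0]+[u0+np.eye(n)[i]*.6 for i in range(n)])
    r=minimize(cost,u0,method='Nelder-Mead',options=dict(initial_simplex=sim,maxiter=300,xatol=.005,fatol=1e-4))
    v=v0.copy();v[free]=r.x*S; return v,r.fun/len(views)
E
python3 - <<'E'
from fit import *
V={n:snap(n) for n in('wrist','side')}
vw=[(im,brown(im,proj(im,[528,192,65]))) for im in V.values()]
print([m.sum() for _,m in vw])
for k in (vw,vw[:1],vw[1:]): print('brush',fit(k,WOOD,[528,192,4,-.05],(0,1,2,3) if len(k)==2 else (0,1,3)))
b,_=fit(vw,WOOD,[528,192,4,-.05])
im=V['wrist'];c=proj(im,[527,187,11]);v=im['frame'].max(2)
print('V',v[int(c[1])-60:int(c[1])+50:4,int(c[0])+15])
m=dark(im,c,52)
print('rest',fit([(im,m)],[box(-33,33,-56,56,0,11)],[527,187,0,-.07],(0,1,3)))
out=im['frame'].copy(); out[m>0,2]=255; cv2.imwrite('pics/m.png',out[:,:,::-1])
print(ctrl.read_state()['clock'])
go([b[0],b[1],220],b[3])
E
```

```text
[np.float32(1469.0), np.float32(636.0)]
brush (array([ 5.28222711e+02,  1.90564723e+02,  5.63830144e+00, -3.17186306e-02]), np.float64(0.21259570121765137))
brush (array([ 5.28129564e+02,  1.90935541e+02,  4.00000000e+00, -3.08549264e-02]), np.float64(0.0525442473590374))
brush (array([5.30802622e+02, 1.88559886e+02, 4.00000000e+00, 3.13392323e-02]), np.float64(0.3367727994918823))
V [117 117 116 117 118  73  40  39  39  38  39  39  38  37  37  38  37  38
  37  38  38  37  37  38  38  63 114 111]
rest (array([ 5.25323898e+02,  1.86049485e+02,  0.00000000e+00, -7.75918607e-02]), np.float64(0.10165350884199142))
3.95
go [528.2 190.6 220. ] travel [-0.02, 0.26, 2.13] ang [-0.0, -0.0, -1.93]
```

```bash
python3 -m creep '[{"hand":1,"travel":[0,0.3,5],"angular":[0,0,-1.9]},{"hand":0.8,"travel":[0,0.3,10],"angular":[0,0,-1.9]},{"hand":0.8,"travel":[0,0.3,14],"angular":[0,0,-1.9]},{"hand":0.8,"travel":[0,0.3,17],"angular":[0,0,-1.9]},{"hand":0.8,"travel":[0,0.3,18.7],"angular":[0,0,-1.9]},{"hand":0.8,"travel":[0,0.3,18.7],"angular":[0,0,-1.9]},{"hand":0.8,"travel":[0,0.3,18.7],"angular":[0,0,-1.9]},{"hand":0,"travel":[0,0.3,18.7],"angular":[0,0,-1.9]},{"hand":0,"travel":[0,0.3,18.7],"angular":[0,0,-1.9]},{"hand":0,"travel":[0,0.3,18.7],"angular":[0,0,-1.9]},{"hand":0,"travel":[0,0.3,18.7],"angular":[0,0,-1.9]},{"hand":0,"travel":[0,0.3,18.7],"angular":[0,0,-1.9]},{"hand":0,"travel":[0,0.3,18.7],"angular":[0,0,-1.9]},{"hand":0,"travel":[0,0.3,18.7],"angular":[0,0,-1.9]}]'
python3 - <<'E'
from h import *
s=ctrl.read_state();print(s['eef_pos'],s['tool_rot'],s['width'])
E
```

```text
clock: 5.35
eef_pos: [529.0, 190.5, 55.4]
tool_rot: [-3.141, -0.002, -0.032]
force: [-1.0, -0.2, 6.8]
width: 21.3
[529.02991193 190.47247193  55.38381699] [-3.14060188e+00 -1.53503376e-03 -3.21770715e-02] 21.286321461196827
```

```bash
python3 -m creep '[{"hand":0,"travel":[0,0,-3],"angular":[0,0,0]},{"hand":0,"travel":[0,0,-7],"angular":[0,0,0]},{"hand":0,"travel":[0,0,-11],"angular":[0,0,0]},{"hand":0,"travel":[0,3,-14],"angular":[0,0,0]},{"hand":0,"travel":[1,7.5,-14.5],"angular":[0,0,-1]},{"hand":0,"travel":[1,12,-14.5],"angular":[0,0,-2]},{"hand":0,"travel":[1.5,16.5,-14.5],"angular":[0,0,-3]},{"hand":0,"travel":[2,21,-14.5],"angular":[0,0,-4]},{"hand":0,"travel":[2.5,25.5,-14.5],"angular":[0,0,-5]},{"hand":0,"travel":[3,30,-14.5],"angular":[0,0,-5]},{"hand":0,"travel":[3.4,34.5,-14.5],"angular":[0,0,-5]},{"hand":0,"travel":[3.4,38,-14.5],"angular":[0,0,-5]},{"hand":0,"travel":[3.4,40,-14.5],"angular":[0,0,-5]},{"hand":0,"travel":[3.4,41,-14.5],"angular":[0,0,-5]},{"hand":0,"travel":[3.4,41,-14.5],"angular":[0,0,-5]},{"hand":0,"travel":[3.4,41,-14.5],"angular":[0,0,-5]},{"hand":0,"travel":[3.4,41,-14.5],"angular":[0,0,-5]}]'
python3 - <<'E'
from fix import *
w=snap('wrist'); f=fixture('wrist',w)
# overlay
im=w['frame'].copy()
c,s=np.cos(f[2]),np.sin(f[2])
def F(x,y,z): return proj(w,[f[0]+c*x-s*y,f[1]+s*x+c*y,z])
for P in ([(-30,-115,45),(-30,115,45),(100,115,45),(100,-115,45)],[(-30,-125,59),(-30,125,59),(110,125,59),(110,-125,59)],[(-108,-121,38),(-108,121,38),(-30,121,38),(-30,-121,38)]):
    cv2.polylines(im,[np.round([F(*p) for p in P]).astype(int)],True,(255,0,255),1)
cv2.imwrite('pics/w2.png',cv2.resize(im[:,:,::-1],(800,600)))
for t in('carrier','trough','fixture','scrap0'):
    for d in ctrl.spot_point('wrist',t):
        q=d['at']-np.array([f[0],f[1],0]); print(t,np.round(d['at'],1),round(d['confidence'],2),'fix',np.round([c*q[0]+s*q[1],-s*q[0]+c*q[1]],1))
for d in ctrl.regions_of('wrist','carrier')[:2]:
    ct=max(cv2.findContours(d['region'].astype(np.uint8),0,1)[0],key=cv2.contourArea)[:,0]
    print(cv2.minAreaRect(np.array([plane(w,p,53.)[:2] for p in ct]).astype(np.float32)))
E
```

```text
clock: 7.05
eef_pos: [550.0, -218.2, 199.9]
tool_rot: [-3.139, -0.001, 0.058]
force: [-0.5, 0.7, -1.0]
width: 21.4
wrist ((611.6764526367188, -167.94351196289062), (87.66095733642578, 233.83763122558594), 3.3162882328033447) [ 5.56155786e+02 -1.72450667e+02  6.00037475e-02] 2.238530189187975
carrier [ 592.2 -173.3   37.8] 0.84 fix [35.9 -3. ]
trough [ 489.5 -175.5    5.4] 0.97 fix [-66.7   1. ]
trough [ 597.7 -249.3   55.7] 0.46 fix [ 36.9 -79.2]
scrap0 [ 596.  -116.2   53.2] 0.84 fix [43.1 53.8]
scrap0 [ 544.5 -101.4   48.2] 0.82 fix [-7.4 71.6]
((591.3353881835938, -171.41360473632812), (110.28276062011719, 50.764183044433594), 3.2933168411254883)
```

View pics/w2.png

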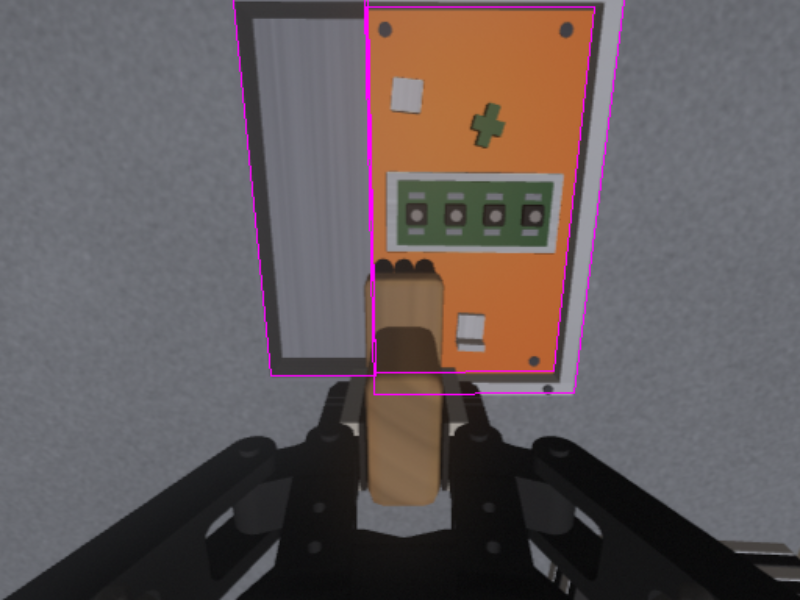

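```bash
python3 -m creep '[{"hand":0,"travel":[4.5,1.2,0],"angular":[0,0,-0.1]},{"hand":0,"travel":[8.8,2.5,0],"angular":[0,0,-0.1]},{"hand":0,"travel":[8.8,2.5,3],"angular":[0,0,-0.1]},{"hand":0,"travel":[8.8,2.5,6],"angular":[0,0,-0.1]},{"hand":0,"travel":[8.8,2.5,8],"angular":[0,0,-0.1]},{"hand":0,"travel":[8.8,2.5,9.3],"angular":[0,0,-0.1]},{"hand":0,"travel":[8.8,2.5,9.9],"angular":[0,0,-0.1]},{"hand":0,"travel":[8.8,2.5,9.9],"angular":[0,0,-0.1]},{"hand":0,"travel":[8.8,2.5,9.9],"angular":[0,0,-0.1]}]'
python3 - <<'E'
from h import *
for n in('side',): 
    im=snap(n); cv2.imwrite('pics/s2.png',cv2.resize(im['frame'][70:200,180:340,::-1],(800,650))[:600])
s=ctrl.read_state();print(s['eef_pos'],s['tool_rot'],s['force'])
go([639.6,-237.6,98.],.06);go([520.8,-244.7,98.],.06)
E
```

```text
clock: 8.25
eef_pos: [639.9, -240.3, 102.4]
tool_rot: [-3.142, -0.003, 0.058]
force: [-0.1, -0.1, -1.1]
width: 21.1
[ 640.05868709 -240.38356401  102.59267765] [ 3.14148719 -0.00389082  0.05768052] [ 0.25638955 -0.60573379 -2.04031669]
go [ 639.6 -237.6   98. ] travel [-0.03, -0.28, 0.46] ang [0.01, -0.22, -0.13]
go [ 520.8 -244.7   98. ] travel [-11.93, -0.26, 0.41] ang [0.01, -0.22, -0.13]
```

View pics/s2.png

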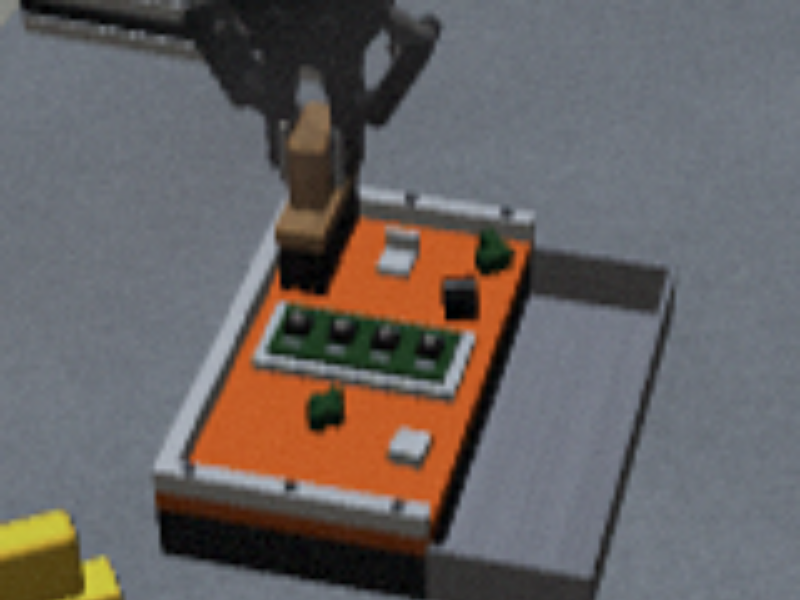

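```bash
python3 -m creep '[{"hand":0,"travel":[0,-0.27,0.3],"angular":[0,0,-0.1]},{"hand":0,"travel":[0,-0.27,0.45],"angular":[0,0,-0.1]},{"hand":0,"travel":[0,-0.27,0.5],"angular":[0,0,-0.1]},{"hand":0,"travel":[-1,-0.27,0.5],"angular":[0,0,-0.1]},{"hand":0,"travel":[-2,-0.27,0.5],"angular":[0,0,-0.1]},{"hand":0,"travel":[-3,-0.27,0.5],"angular":[0,0,-0.1]},{"hand":0,"travel":[-4,-0.27,0.5],"angular":[0,0,-0.1]},{"hand":0,"travel":[-5,-0.27,0.5],"angular":[0,0,-0.1]},{"hand":0,"travel":[-6,-0.27,0.5],"angular":[0,0,-0.1]},{"hand":0,"travel":[-7,-0.27,0.5],"angular":[0,0,-0.1]},{"hand":0,"travel":[-8,-0.27,0.5],"angular":[0,0,-0.1]},{"hand":0,"travel":[-9,-0.27,0.5],"angular":[0,0,-0.1]},{"hand":0,"travel":[-10,-0.27,0.5],"angular":[0,0,-0.1]},{"hand":0,"travel":[-11,-0.27,0.5],"angular":[0,0,-0.1]},{"hand":0,"travel":[-12,-0.27,0.5],"angular":[0,0,-0.1]},{"hand":0,"travel":[-12,-0.27,0.5],"angular":[0,0,-0.1]},{"hand":0,"travel":[-12,-0.27,0.5],"angular":[0,0,-0.1]}]'
python3 - <<'E'
from h import *
im=snap('side'); cv2.imwrite('pics/s3.png',cv2.resize(im['frame'][70:200,180:340,::-1],(800,650))[:600])
s=ctrl.read_state();print(s['eef_pos'],s['tool_rot'],s['force'])
f=[556.5,-172.5];c,sn=np.cos(.06),np.sin(.06)
go([s['eef_pos'][0],s['eef_pos'][1],185],.06)
go([f[0]+c*79-sn*69,f[1]+sn*79+c*69,185],.06)
E
```

```text
clock: 10.0
eef_pos: [520.3, -244.7, 97.2]
tool_rot: [3.141, -0.004, 0.059]
force: [-0.4, -0.6, -1.7]
width: 21.4
[ 520.69301014 -244.57139773   97.21532546] [ 3.14132441 -0.0047139   0.05969309] [-0.90083809 -0.43745629 -1.07631325]
go [ 520.7 -244.6  185. ] travel [0.04, 0.0, -8.78] ang [0.02, -0.27, -0.02]
go [631.2 -98.9 185. ] travel [11.94, -13.88, -8.73] ang [0.02, -0.27, -0.02]
```

View pics/s3.png

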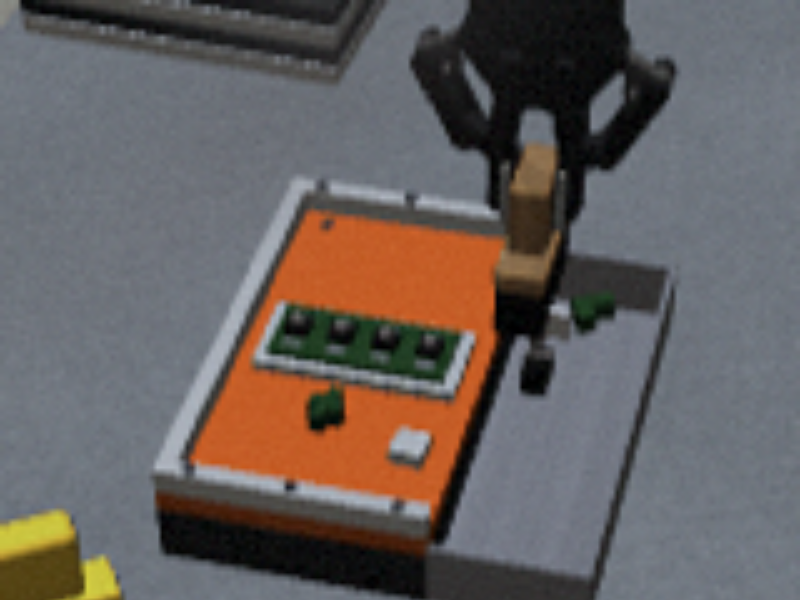

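```bash
python3 -m creep '[{"hand":0,"travel":[0,0,-3],"angular":[0,0,0]},{"hand":0,"travel":[0,0,-6],"angular":[0,0,0]},{"hand":0,"travel":[2,-1,-8.7],"angular":[0,0,0]},{"hand":0,"travel":[5,-5,-8.7],"angular":[0,0,0]},{"hand":0,"travel":[9,-9,-8.7],"angular":[0,0,0]},{"hand":0,"travel":[11.9,-12.5,-8.7],"angular":[0,0,0]},{"hand":0,"travel":[11.9,-13.9,-8.7],"angular":[0,0,0]},{"hand":0,"travel":[11.9,-13.9,-6],"angular":[0,0,0]},{"hand":0,"travel":[11.9,-13.9,-3],"angular":[0,0,0]},{"hand":0,"travel":[11.9,-13.9,-1.5],"angular":[0,0,0]},{"hand":0,"travel":[11.9,-13.9,-0.6],"angular":[0,0,0]},{"hand":0,"travel":[11.9,-13.9,-0.4],"angular":[0,0,0]},{"hand":0,"travel":[11.9,-13.9,-0.4],"angular":[0,0,0]}]'
python3 - <<'E'
from h import *
im=snap('side'); cv2.imwrite('pics/s4.png',cv2.resize(im['frame'][70:200,180:340,::-1],(800,650))[:600])
f=[556.5,-172.5];c,sn=np.cos(.06),np.sin(.06)
for x in(79,-40): go([f[0]+c*x-sn*69,f[1]+sn*x+c*69,97.5],.06)
E
```

```text
clock: 11.35
eef_pos: [631.7, -99.2, 102.3]
tool_rot: [3.141, -0.006, 0.059]
force: [0.0, 0.2, -1.4]
width: 21.1
go [631.2 -98.9  97.5] travel [-0.08, -0.04, 0.53] ang [0.04, -0.38, -0.04]
go [ 512.4 -106.    97.5] travel [-11.98, -0.03, 0.45] ang [0.04, -0.38, -0.04]
```

View pics/s4.png

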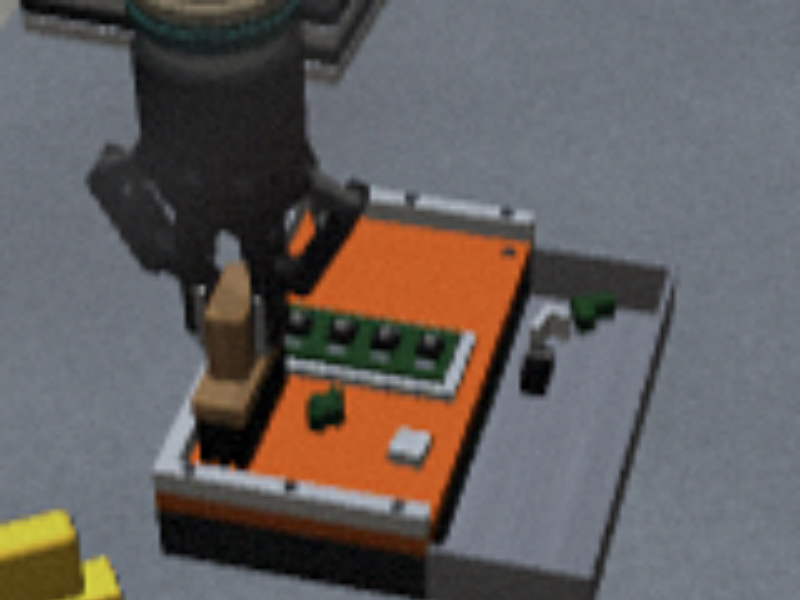

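All three right-lane offcuts are in the trough (around 540–600, 300–375), and the brush stands behind the left two. I'll sweep that lane now.

```bash
python3 -m creep '[{"hand":0,"travel":[0,0,0.3],"angular":[0,-0.3,0]},{"hand":0,"travel":[0,0,0.45],"angular":[0,-0.3,0]},{"hand":0,"travel":[0,0,0.5],"angular":[0,-0.3,0]},{"hand":0,"travel":[-1,0,0.5],"angular":[0,-0.3,0]},{"hand":0,"travel":[-2,0,0.5],"angular":[0,-0.3,0]},{"hand":0,"travel":[-3,0,0.5],"angular":[0,-0.3,0]},{"hand":0,"travel":[-4,0,0.5],"angular":[0,-0.3,0]},{"hand":0,"travel":[-5,0,0.5],"angular":[0,-0.3,0]},{"hand":0,"travel":[-6,0,0.5],"angular":[0,-0.3,0]},{"hand":0,"travel":[-7,0,0.5],"angular":[0,-0.3,0]},{"hand":0,"travel":[-8,0,0.5],"angular":[0,-0.3,0]},{"hand":0,"travel":[-9,0,0.5],"angular":[0,-0.3,0]},{"hand":0,"travel":[-10,0,0.5],"angular":[0,-0.3,0]},{"hand":0,"travel":[-11,0,0.5],"angular":[0,-0.3,0]},{"hand":0,"travel":[-12,0,0.5],"angular":[0,-0.3,0]},{"hand":0,"travel":[-12,0,0.5],"angular":[0,-0.3,0]},{"hand":0,"travel":[-12,0,0.5],"angular":[0,-0.3,0]},{"hand":0,"travel":[-12,0,-2.5],"angular":[0,-0.3,0]},{"hand":0,"travel":[-12,0,-6],"angular":[0,-0.3,0]},{"hand":0,"travel":[-12,0,-10],"angular":[0,-0.3,0]}]'
python3 - <<'E'
from h import *
im=snap('side'); cv2.imwrite('pics/s5.png',cv2.resize(im['frame'][70:200,180:340,::-1],(800,650))[:600])
s=ctrl.read_state();print(s['eef_pos'],s['tool_rot'])
go([526,187.5,200],-.07)
E
```

```text
clock: 13.4
eef_pos: [511.5, -106.1, 202.5]
tool_rot: [3.141, 0.0, 0.06]
force: [0.6, -0.4, -2.1]
width: 21.5
[ 515.39106484 -107.41034817  208.94576372] [ 3.13867985 -0.0112298   0.05899158]
go [526.  187.5 200. ] travel [2.79, -29.38, 0.84] ang [0.13, -0.65, 7.39]
```

View pics/s5.png

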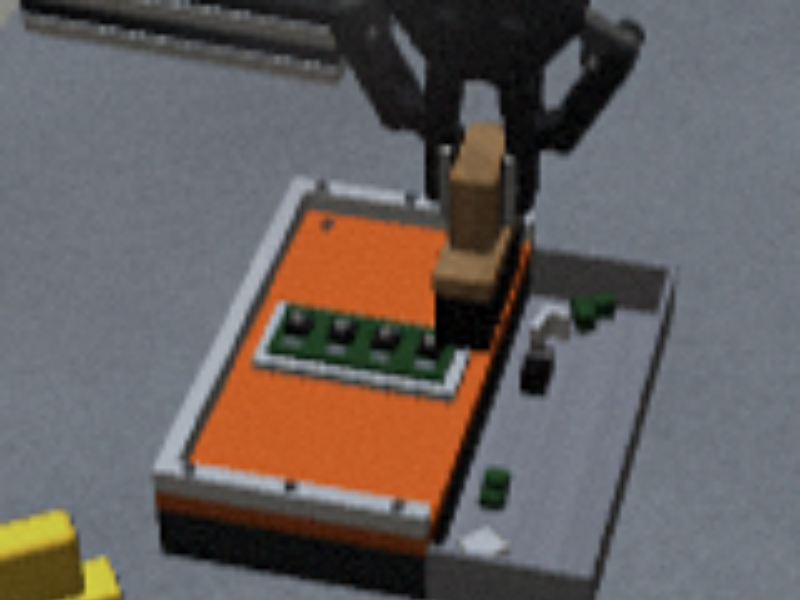

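```bash
python3 -m creep '[{"hand":0,"travel":[0.5,-4,0.8],"angular":[0,-0.4,1]},{"hand":0,"travel":[1,-8.5,0.8],"angular":[0,-0.6,3]},{"hand":0,"travel":[1.5,-13,0.8],"angular":[0,-0.6,5]},{"hand":0,"travel":[2,-17.5,0.8],"angular":[0,-0.6,7.4]},{"hand":0,"travel":[2.5,-22,0.8],"angular":[0,-0.6,7.4]},{"hand":0,"travel":[2.8,-26,0.8],"angular":[0,-0.6,7.4]},{"hand":0,"travel":[2.8,-28.5,0.8],"angular":[0,-0.6,7.4]},{"hand":0,"travel":[2.8,-29.4,0.8],"angular":[0,-0.6,7.4]},{"hand":0,"travel":[2.8,-29.4,0.8],"angular":[0,-0.6,7.4]},{"hand":0,"travel":[2.8,-29.4,4],"angular":[0,-0.6,7.4]},{"hand":0,"travel":[2.8,-29.4,8],"angular":[0,-0.6,7.4]},{"hand":0,"travel":[2.8,-29.4,11],"angular":[0,-0.6,7.4]},{"hand":0,"travel":[2.8,-29.4,12.5],"angular":[0,-0.6,7.4]},{"hand":0,"travel":[2.8,-29.4,12.5],"angular":[0,-0.6,7.4]},{"hand":0,"travel":[2.8,-29.4,12.5],"angular":[0,-0.6,7.4]}]'
python3 - <<'E'
from h import *
w=snap('wrist'); s=snap('side')
c=proj(s,[526,187,30]).astype(int); a=s['frame'][c[1]-70:c[1]+60,c[0]-85:c[0]+85]
cv2.imwrite('pics/p1.png',np.hstack([cv2.resize(w['frame'],(400,300)),cv2.resize(a,(392,300))])[:,:,::-1])
go([526,187.5,56],-.07)
E
```

```text
clock: 14.95
eef_pos: [528.3, 185.4, 83.9]
tool_rot: [3.139, -0.002, -0.073]
force: [-0.1, -0.3, -1.1]
width: 21.4
go [526.  187.5  56. ] travel [-0.29, -0.07, 2.87] ang [0.1, -0.2, -0.09]
```

View pics/p1.png

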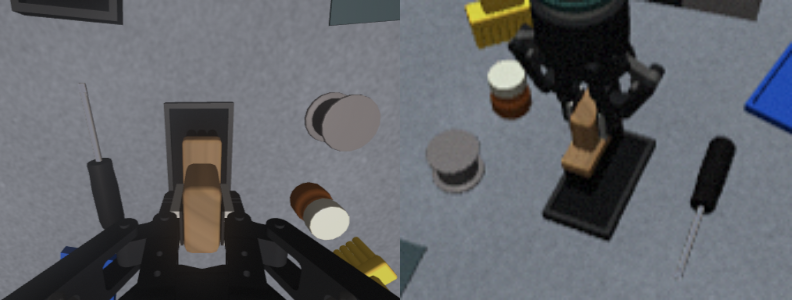

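```bash
python3 -m creep '[{"hand":0,"travel":[-0.25,0,1],"angular":[0,0,0]},{"hand":0,"travel":[-0.25,0,1.8],"angular":[0,0,0]},{"hand":0,"travel":[-0.25,0,2.3],"angular":[0,0,0]},{"hand":0,"travel":[-0.25,0,2.6],"angular":[0,0,0]},{"hand":0,"travel":[-0.25,0,2.8],"angular":[0,0,0]},{"hand":0,"travel":[-0.25,0,2.8],"angular":[0,0,0]},{"hand":0,"travel":[-0.25,0,2.8],"angular":[0,0,0]},{"hand":0,"travel":[-0.25,0,2.8],"angular":[0,0,0]}]'
```

```text
clock: 15.85
eef_pos: [526.5, 186.8, 56.9]
tool_rot: [3.14, -0.004, -0.072]
force: [-0.1, 0.2, -1.6]
width: 21.3
```

```bash
python3 -m creep '[{"hand":0,"travel":[0,0,0.1],"angular":[0,-0.2,0]},{"hand":0,"travel":[0,0,0.15],"angular":[0,-0.2,0]},{"hand":0,"travel":[0,0,0.2],"angular":[0,-0.2,0]},{"hand":0,"travel":[0,0,0.2],"angular":[0,-0.2,0]},{"hand":0,"travel":[0,0,0.2],"angular":[0,-0.2,0]}]'
```

```text
clock: 16.35
eef_pos: [526.8, 186.7, 55.4]
tool_rot: [3.14, -0.001, -0.072]
force: [-1.3, -1.3, 5.2]
width: 21.5
```

Contact force has risen to 5 N at the same height as before, so the brush stands on the rest's floor. Now I'll release and retreat straight up.

```bash
python3 -m creep '[{"hand":0.3,"travel":[0,0,0],"angular":[0,0,0]},{"hand":0.7,"travel":[0,0,0],"angular":[0,0,0]},{"hand":0.8,"travel":[0,0,0],"angular":[0,0,0]},{"hand":0.8,"travel":[0,0,0],"angular":[0,0,0]},{"hand":0.8,"travel":[0,0,0],"angular":[0,0,0]},{"hand":0.8,"travel":[0,0,-2],"angular":[0,0,0]},{"hand":0.8,"travel":[0,0,-5],"angular":[0,0,0]},{"hand":0.8,"travel":[0,0,-9],"angular":[0,0,0]},{"hand":0.8,"travel":[0,0,-14],"angular":[0,0,0]},{"hand":0.8,"travel":[0,0,-18],"angular":[0,0,0]},{"hand":0.8,"travel":[0,0,-18],"angular":[0,0,0]},{"hand":0.8,"travel":[0,0,-18],"angular":[0,0,0]},{"hand":0.8,"travel":[0,0,-18],"angular":[0,0,0]}]'
python3 - <<'E'
from fit import *
w=snap('wrist'); s=snap('scene'); d=snap('side')
print(fit([(w,brown(w,proj(w,[526,187,65])))],WOOD,[526,187,4,-.07],(0,1,3)))
ims=[cv2.resize(w['frame'],(400,300)),cv2.resize(s['frame'],(400,300)),cv2.resize(d['frame'],(400,300)),cv2.resize(s['frame'][180:310,95:268],(400,300))]
cv2.imwrite('pics/end.png',np.vstack([np.hstack(ims[:2]),np.hstack(ims[2:])])[:,:,::-1])
for t in('spool','jar','driver','carrier'): print(t,[(np.round(k['at']),round(k['confidence'],2)) for k in ctrl.spot_point('scene',t)])
E
```

```text
clock: 17.65
eef_pos: [525.6, 186.9, 234.3]
tool_rot: [3.14, 0.001, -0.072]
force: [-0.3, 0.5, 0.1]
width: 68.3
(array([ 5.26112774e+02,  1.86813747e+02,  4.00000000e+00, -6.53320087e-02]), np.float64(0.049339961260557175))
spool [(array([658., 214.,   1.]), 0.61), (array([ 514., -261.,   12.]), 0.49)]
jar [(array([642., 131.,   2.]), 0.55)]
driver [(array([424., 189.,  -0.]), 0.7)]
carrier [(array([ 593., -168.,   52.]), 0.87), (array([ 560., -174.,    0.]), 0.6)]
```

View pics/end.png

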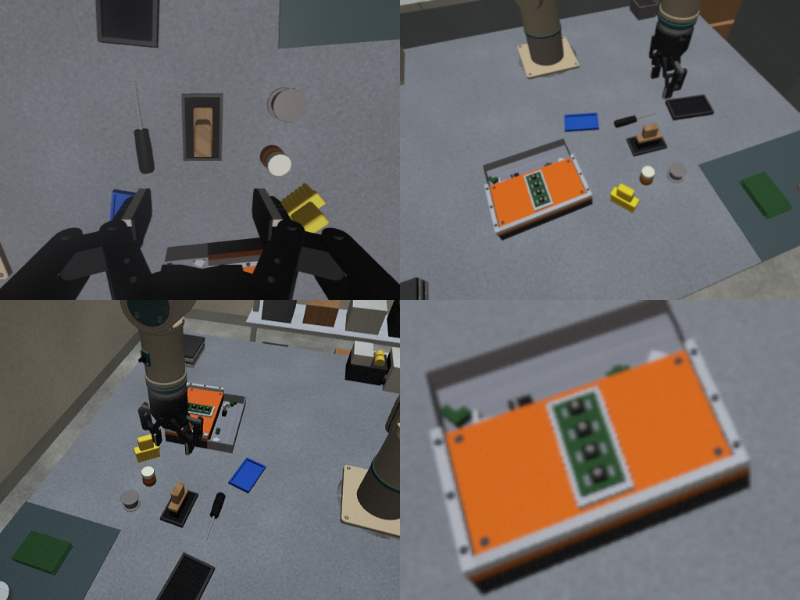

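The deck is clear with the carrier in place, all the scraps are in the trough, and the brush stands in its rest.

```bash
python3 -c "from cell import ctrl; print(ctrl.finish_job())"
```

```text
the job is handed in; nothing more can be done
None
```

All five offcuts are off the deck and in the trough, the brush is back in its rest and released, and the job is handed in. I took the brush by its grip and cleared each lane with one stroke. The clock read about 18 s of the 56 s allowed.

**Last checks:**
- **Deck:** the final pictures show it clear. A side picture taken after the second stroke shows all five offcuts in the trough.
- **Brush:** it stands upright near the middle of the rest, at about (526, 187) mm. It met the floor at the same height as when I grasped it, with about 5 N of contact force.
- **Carrier, reel, jar and screwdriver:** they are where they started, to within the few millimetres the networks can resolve.
- **Forces:** the highest reading I saw was about 7 N, at the grasp. I only read the force at the end of each move.

**Disagreements:**
- **Fixture pose:** the scene and side camera fits differed by about 6 mm and 0.03 rad, so I used the closer wrist view. Its overlay matched the picture.
- **Brush side view:** the fit from the side camera was poor, with about 34% mismatch. I relied on the wrist fit (about 5%) for position and yaw.

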